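# Put the bench things back on their matching rest boards

## Task

Put the brown bottle, the red-capped jar, the wooden burr block and the charcoal block away, each on the rest board whose dark inlay has the outline of its foot. Set each down gently (no dropping), upright and centred on its inlay, the two blocks also turned to lie lengthwise along theirs. Leave the small white pot and the black weight where they are.

Things in the scene. Friction and masses are not known exactly. Their poses are not given: they have to be found in the camera images.
- bottle_brown_center (a point): Brown glass bottle with a black screw cap, standing upright, loose; round, 39 mm in diameter and 76 mm tall (body up to 60 mm, the cap above it 34 mm wide), 0.08 kg. The point is on its axis, half-way up (38 mm over its underside); z is up.
- jar_redcap_center (a point): White plastic jar with a red screw cap, standing upright, loose; round, 60 mm in diameter and 88 mm tall (body up to 69 mm, the cap above it 47 mm wide), 0.14 kg. The point is on its axis, half-way up (44 mm over its underside); z is up.
- burr_block_center (a point): Brown wooden block with small steel burrs standing in holes in its top, loose, 0.24 kg. The wood is 50 mm (its x) by 85 mm (its y, lengthwise) by 35 mm high; the burrs rise to 57 mm. The point is the centre of the wood, 17.5 mm over its underside; z is up. Grip the wood across its 50 mm sides.
- charcoal_block_center (a point): Black charcoal soldering block, loose, 0.07 kg; 41 mm (its x) by 63 mm (its y, lengthwise) by 22 mm high. The point is its centre, 11 mm over its underside; z is up.
- board_small_round_center (a point): Rest board, fixed: a round wooden plate 64 mm in diameter and 6 mm thick, with a flush round dark rubber inlay 44 mm in diameter at its middle. The point is the centre of the inlay, on the plate's upper face; z is up. (Behind the four boards stands a fixed green tray, 88 mm high; its front is at least 105 mm from the centres of their inlays.)
- board_large_round_center (a point): Rest board, fixed: a round wooden plate 85 mm in diameter and 6 mm thick, with a flush round dark rubber inlay 65 mm in diameter at its middle. The point is the centre of the inlay, on the plate's upper face; z is up.
- board_large_oblong_center (a point): Rest board, fixed: an oblong wooden plate 75 mm (its x) by 110 mm (its y) and 6 mm thick, with a flush oblong dark rubber inlay 55 mm (x) by 90 mm (y, lengthwise) at its middle. The point is the centre of the inlay, on the plate's upper face; z is up.
- board_small_oblong_center (a point): Rest board, fixed: an oblong wooden plate 66 mm (its x) by 88 mm (its y) and 6 mm thick, with a flush oblong dark rubber inlay 46 mm (x) by 68 mm (y, lengthwise) at its middle. The point is the centre of the inlay, on the plate's upper face; z is up.
- pot_white_center (a point): Bystander, loose: a small round white pot with a lid, 46 mm in diameter, 30 mm high. Not part of the job. The point is its centre.
- steel_weight_center (a point): Bystander, loose: a round black steel weight with a stud on top, 58 mm in diameter, 47 mm high. Not part of the job. The point is its centre.
There are look-alikes about, which are no part of the job. What is shaped like the part that bears board_large_round_center but blue or yellow is not meant.

How it is judged:
By the outcome, as a careful person would: the job done as asked, in the order asked, and still so for the second after the job is handed in, with the robot touching nothing.
It also fails if it takes over 96 s, if anything falls off the work surface, if the arm or the gripper's body presses on something with over 40 N, if the wrist force passes 120 N, or if a joint passes its speed limit or range.

## Robot

A 6-joint arm with a two-finger parallel gripper is mounted at the origin on a cart in front of the work surface, level with it; the furniture and walls round the work are solid. World frame = base frame: x ahead of the robot, y to its left, z up, the work surface at z = 0. Lengths are in m, angles in rad, forces in N, time in s.
With the tool pointing down it reaches from about 0.425 to 0.95 m from the base axis. Payload 14.7 kg.
Tool frame: the origin (TCP) lies on the mounting face of the last link; the fingertips stand 173 mm ahead of it and the grasp point (between the pads) lies 155 mm ahead of it (tip_extent is the distance from the TCP to the fingertips, in m); z points along the fingers, y is the line along which they close (so a half turn about z gives the same grasp; the last joint's range is limited). The gripper opens to 85 mm and grips with 20 to 120 N. Pads are 22 mm wide; open, the fingers measure 114 mm over their backs; the gripper's body (76 mm by 85 mm) begins 54 mm behind the grasp point. The pads swing forward as they close: fully open they stand 13 mm farther back than shut.
Start: joints at [1.131, 0.48, 1.596, -0, 1.065, -0.047], TCP at [0.249, 0.601, 0.405] pointing down, gripper open.
Joint ranges: [-2.75, 2.75], [-0.82, 2.05], [0.23, 2.67], [-1.56, 4.7], [0.09, 2.69], [-2.92, 2.92]. Speed limits (rad/s): [1.89, 1.89, 2.39, 3.01, 3.01, 3.01].

## Interface

Orientations are given as a 3x3 rotation matrix whose columns are the frame's x, y, z axes.
In Python, from plant import state, grab_frame, hand_in, tip_extent gives the robot as it stands.
- The arm moves only by the tool carry_out, never from a script. Its arguments are lists of equal length, an entry for each row: "travel": the shift along the world's x, y, z in mm, a list of three; "turn": the turn, a rotation vector about the world's x, y, z in degrees, a list of three. In form: {"travel": [[dx, dy, dz], ...], "turn": [[rx, ry, rz], ...]}. A call has 1 to 20 rows; each row shifts and turns the commanded pose from where the row before left it; what a row does not reach is not made up. A row lasts 1/10 s, in which the tool goes at most 50 mm and 8.59 degrees, less where a joint would pass 70% of its speed; a pose out of reach is approached as far as the arm can. A call with a gripper value outside its range is refused whole. "claw" is the closure, from -1 (fully open) to 1 (shut), set as the call begins (left out, the last holds). The fingers move at their own pace and stop on an object; "newtons" is the grip in N (left out, the last holds). Time passes only in rows, so rows that do not move let the fingers close. It gives the time, the measured TCP pose, the force, the opening and the grip force at its end, in the units of the state.
- state(): the state, without advancing time (a new reading comes with each control period).
- grab_frame(name): name is "scene" or "side" or "wrist"; returns a dict with "pixels" (480x640x3 uint8, blue, green, red), "z_map" (480x640 float32, m along the optical axis (not along the pixel's ray), 0 where there is no reading), "mtx" (3x3 intrinsics, pixels), "rvec" (rotation vector, rad) and "tvec" (3), from world to camera coordinates, as OpenCV has them; the wrist camera has in their place "tool_from_camera" (4x4, takes a point from camera to tool coordinates, whose origin is the TCP and whose axes are the flange's). Camera axes: x right, y down, z forward; pixel columns grow to the right and rows downward; lengths in m; the calibration is good to about 2 mm. The wrist camera is an equidistant fisheye: a pixel r from the principal point sees the ray r / f radians off the axis. A picture is of the moment at which its call begins: read the wrist's pose just before it.
- hand_in(): hands the job in; it is judged then, once.
The state is a dict: "t": time; "q": joint angles; "qvel": joint speeds; "tau": joint torques, N m; "tcp_pos": TCP position; "ee_rot": TCP orientation; "contact_force": force on the tool from outside, world axes, zero at the start; "ft_torque": the same for the moment, N m; "finger_gap": finger opening in m; "grip_force": force on a finger pad.
Only numpy, scipy, OpenCV 4.12 (cv2) and the standard library are available. Lean on these libraries where they do the work, as an engineer would, in place of code of your own. Each camera call takes 0.05 s, during which the arm holds its last target. There are 200 camera calls.

## Working session

There is one attempt and no reset: what is moved stays moved. The work goes in short steps, Python scripts to look and compute and a tool call to move; the robot and the scene stay as the last step left them, time stands still between calls to the robot, and variables do not carry over. Pictures are saved under pics/ and viewed, at most 14 in all, crops included, and the job is handed in when it is done.

Besides the shell and the picture viewer there is one more tool, called after "Request:" as a command line: name --argument value ..., lists and objects as JSON in quotes. carry_out: Moves the arm, as the interface text tells. Its arguments: {"type":"object","properties":{"travel":{"type":"array"},"turn":{"type":"array"},"claw":{"type":"number"},"newtons":{"type":"number"}},"required":["travel","turn"]}

```bash
mkdir -p pics; ls
python3 - <<'E'
from plant import *
import cv2,numpy as np,pickle
s=state();print(s['t'],s['tcp_pos'],s['ee_rot'],s['finger_gap'],tip_extent)
for n in('scene','side'):
    f=grab_frame(n);cv2.imwrite(f'pics/{n}0.png',f['pixels']);pickle.dump(f,open(n+'.pkl','wb'));print(n,f['mtx'],cv2.Rodrigues(np.array(f['rvec']))[0],f['tvec'],(f['z_map']>0).mean())
E
```

```text
pics
0.0 [0.24869586 0.600329   0.40406188] [[-9.23843013e-01  3.82771236e-01 -5.18882985e-04]
 [ 3.82771581e-01  9.23842387e-01 -1.07721359e-03]
 [ 6.70397181e-05 -1.19378991e-03 -9.99999285e-01]] 0.08516997615323489 0.1734
scene [[435.56211635   0.         316.56950088]
 [  0.         435.56211635 236.97988403]
 [  0.           0.           1.        ]] [[ 0.88244155 -0.4704158   0.00242512]
 [-0.33357624 -0.62936589 -0.70187283]
 [ 0.33169836  0.61855279 -0.71229814]] [-0.39757157  0.21796489  0.78030985] 0.9960970052083333
side [[557.01959152   0.         321.77314116]
 [  0.         557.01959152 235.44721051]
 [  0.           0.           1.        ]] [[ 0.31217533 -0.94999368  0.00765313]
 [-0.77459068 -0.25918416 -0.57691668]
 [ 0.55005077  0.17417111 -0.81676715]] [-0.12899376  0.39235366  0.93110595] 0.99619140625
```

View pics/scene0.png

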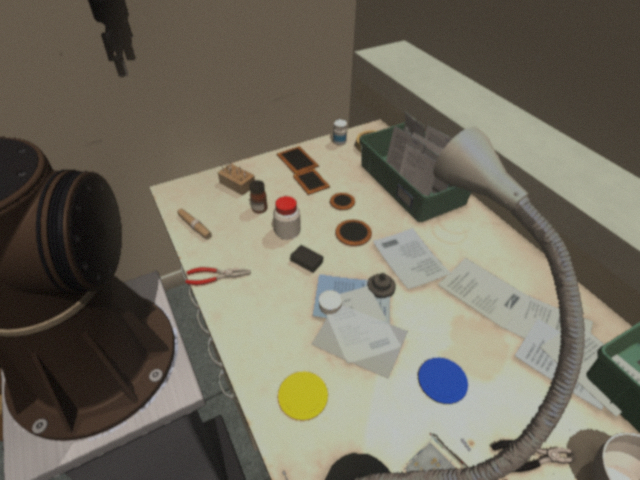

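View pics/side0.png

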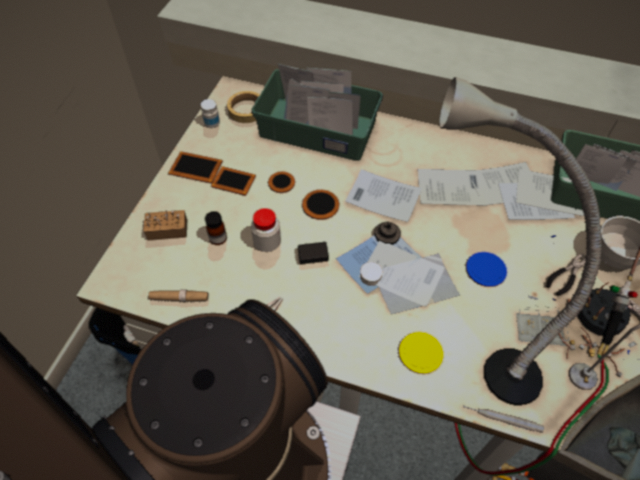

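Scene picture, with look-alikes listed:
- **Movable items:** bottle at (258,195), red jar (287,217), burr block (237,180) and charcoal (307,258). The jar with the blue or white cap at (340,132) isn't the red-capped one.
- **Oblong boards:** large at (298,160), small at (312,180).
- **Round boards:** small at (342,201), large at (353,232). The yellow disc (303,395) and blue disc (442,380) are decoys. The one I want is wood with a dark inlay.

The side view shows the boards at (196,166), (234,180), (281,182) and (321,205).

```bash
cat > h.py <<'E'
import cv2,numpy as np,pickle
def RT(f): return cv2.Rodrigues(np.array(f['rvec'],float))[0],np.array(f['tvec'],float).ravel()
def rays(f,uv):
    R,t=RT(f); d=np.c_[np.asarray(uv,float),np.ones(len(uv))]@np.linalg.inv(f['mtx']).T@R
    return -R.T@t,d
def onplane(f,uv,z):
    c,d=rays(f,uv); return c+d*((z-c[2])/d[:,2])[:,None]
def cloud(f):
    v,u=np.mgrid[:480,:640]; uv=np.c_[u.ravel(),v.ravel()]
    c,d=rays(f,uv); return (c+d*f['z_map'].ravel()[:,None]).reshape(480,640,3)
def comp(mask,seed):
    n,l,s,c=cv2.connectedComponentsWithStats(mask.astype(np.uint8),connectivity=4)
    x,y=seed; w=l[y-4:y+5,x-4:x+5].ravel(); w=w[w>0]
    return l==np.bincount(w).argmax() if len(w) else None
def rect(P):
    (cx,cy),(w,h),a=cv2.minAreaRect((P[:,:2]*1000).astype(np.float32))
    if w>h: w,h,a=h,w,a-90     # a: direction of short side
    return np.round([cx,cy,w,h,(a+90)%180-0],1)   # last: heading of long side
E
python3 - <<'E'
from h import *
seeds={'scene':dict(LO=(298,160),SO=(312,180),SR=(342,201),LR=(353,233),ch=(307,256)),
'side':dict(LO=(196,166),SO=(234,181),SR=(281,182),LR=(321,205),ch=(312,250))}
for n in seeds:
    f=pickle.load(open(n+'.pkl','rb')); im=f['pixels']; V=im.max(2); C=cloud(f)
    print(n)
    for k,s in seeds[n].items():
        m=comp(V<75,s)
        if m is None: print(k,'none');continue
        v,u=np.nonzero(m); P=onplane(f,np.c_[u,v],0.022 if k=='ch' else .006)
        print(k,m.sum(),rect(P),np.round(P.mean(0)*1000,1), 'depth z',np.round(np.median(C[m][:,2])*1000,1))
    boxes={'scene':dict(burr=(210,155,262,200),bot=(245,172,272,218),jar=(270,190,305,242),ch=(285,240,328,275),pot=(315,285,345,315),wt=(365,268,400,302)),
    'side':dict(burr=(135,200,192,245),bot=(200,205,232,250),jar=(246,203,286,255),ch=(292,236,334,268),pot=(358,258,386,288),wt=(370,215,404,248))}[n]
    top=dict(burr=(.03,.04),bot=(.070,.085),jar=(.082,.1),ch=(.017,.03),pot=(.025,.04),wt=(.015,.06))
    for k,(a,b,c,d) in boxes.items():
        P=C[b:d,a:c].reshape(-1,3); Q=P[(P[:,2]>top[k][0])&(P[:,2]<top[k][1])]
        print(k,len(Q),'zmax',np.round(np.percentile(P[:,2],98)*1000,1),rect(Q), np.round(Q.mean(0)*1000,1))
f=pickle.load(open('side.pkl','rb'));cv2.imwrite('pics/crop.png',cv2.resize(f['pixels'][140:300,130:400],None,fx=2.9,fy=2.9,interpolation=cv2.INTER_CUBIC))
E
```

```text
scene
LO 344 [587.5 371.5  50.2  87.   93. ] [587.8 370.8   6. ] depth z 6.6
SO 244 [577.1 269.2  42.   62.9  91. ] [577.  268.9   6. ] depth z 6.5
SR 134 [609.3 163.1  36.7  38.4  26.7] [608.9 162.9   6. ] depth z 6.6
LR 400 [576.   56.4  58.4  60.9  95.7] [575.8  56.    6. ] depth z 6.4
ch 468 [436.   19.3  45.5  64.2 118. ] [436.   18.8  22. ] depth z 21.4
burr 415 zmax 75.8 [411.6 318.3  63.2 155.3 103.8] [403.2 345.3  34.8]
bot 132 zmax 76.4 [416.9 236.8  32.9  34.9  65.9] [417.  234.7  74.9]
jar 267 zmax 88.6 [443.9 132.9  45.2  46.5 144.9] [444.  132.2  87. ]
ch 438 zmax 23.9 [440.2  28.3  42.1  62.6 115.7] [439.6  26.3  21.7]
pot 370 zmax 31.2 [ 425.4 -102.    42.5   45.4   61.7] [ 425.2 -101.9   29. ]
wt 310 zmax 38.2 [ 543.3 -104.5   46.9   48.   164.8] [ 539.  -110.5   26.3]
side
LO 634 [590.2 373.8  53.5  88.3  93.4] [589.9 373.2   6. ] depth z 6.8
SO 413 [579.  271.   44.   66.8  90.6] [579.1 271.2   6. ] depth z 6.9
SR 194 [611.9 163.7  39.6  39.7  18.6] [610.9 164.3   6. ] depth z 6.7
LR 482 [579.   57.5  60.4  61.  108.5] [577.4  57.4   6. ] depth z 6.4
ch 547 [434.7  28.3  46.9  61.8 116.2] [434.4  27.8  22. ] depth z 21.8
burr 726 zmax 47.2 [404.5 352.3  54.2  86.4 114. ] [402.4 350.1  35.1]
bot 206 zmax 77.7 [418.  238.2  34.5  36.7  26.1] [417.2 237.7  75.3]
jar 363 zmax 89.9 [444.9 135.1  46.5  47.3  19.9] [443.6 134.6  87.5]
ch 491 zmax 25.5 [439.9  29.1  44.5  61.9 116.7] [439.   29.   22.2]
pot 355 zmax 32.7 [ 425.6 -100.    45.3   45.8  114. ] [424.6 -99.9  29.3]
wt 303 zmax 38.4 [ 537.6 -106.5   41.5   53.6  112.8] [ 536.1 -106.4   25.8]
```

View pics/crop.png

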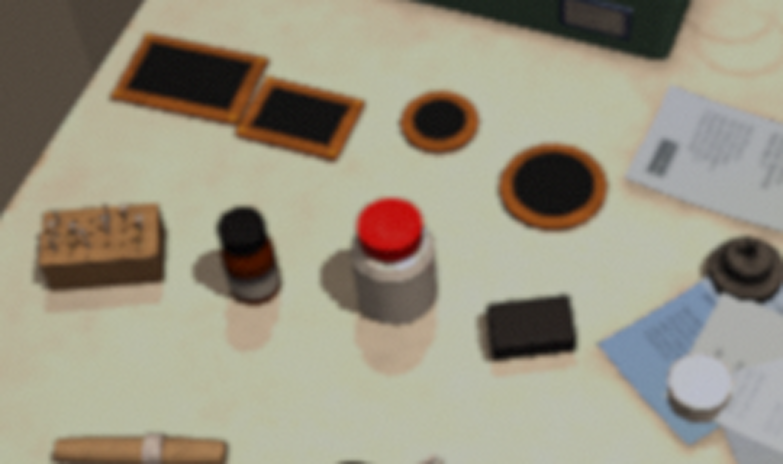

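The crop confirms the four items and the boards: in the side view, the wooden large round board with the dark inlay is at (321,205). The blue and yellow discs lie outside the crop. I'll move over the bottle and look with the wrist camera.

Request:
carry_out --travel '[[10.5,-22.7,-2.5],[10.5,-22.7,-2.5],[10.5,-22.7,-2.5],[10.5,-22.7,-2.5],[10.5,-22.7,-2.5],[10.5,-22.7,-2.5],[10.5,-22.7,-2.5],[10.5,-22.7,-2.5],[10.5,-22.7,-2.5],[10.5,-22.7,-2.5],[10.5,-22.7,-2.5],[10.5,-22.7,-2.5],[10.5,-22.7,-2.5],[10.5,-22.7,-2.5],[10.5,-22.7,-2.5],[10.5,-22.7,-2.5],[0,0,0]]' --turn '[[0,0,-4.2],[0,0,-4.2],[0,0,-4.2],[0,0,-4.2],[0,0,-4.2],[0,0,-4.2],[0,0,-4.2],[0,0,-4.2],[0,0,-4.2],[0,0,-4.2],[0,0,-4.2],[0,0,-4.2],[0,0,-4.2],[0,0,-4.2],[0,0,-4.2],[0,0,-4.2],[0,0,0]]'

```text
t: 1.8
tcp_pos: [0.4174, 0.2353, 0.3643]
ee_rot: [[-0.001, 1.0, -0.001], [1.0, 0.001, -0.001], [-0.001, -0.001, -1.0]]
contact_force: [-0.4, -0.3, -0.1]
finger_gap: 0.0854
grip_force: 0.0
```

Run:
```python
from plant import *
import cv2,numpy as np,pickle
s=state();f=grab_frame('wrist');f['s']=s;pickle.dump(f,open('w1.pkl','wb'));cv2.imwrite('pics/w1.png',f['pixels'])
print(s['t'],s['tcp_pos'],s['ee_rot'],s['q'],f['mtx'],f['tool_from_camera'])
```

```text
1.8 [0.41743572 0.23529581 0.36427412] [[-5.47864285e-04  9.99999625e-01 -6.70110426e-04]
 [ 9.99999562e-01  5.47355429e-04 -7.59308465e-04]
 [-7.58941392e-04 -6.70526130e-04 -9.99999487e-01]] [ 4.50165246e-01  2.95837229e-01  2.02158929e+00 -5.33732061e-04
  8.25099943e-01  4.49979947e-01] [[371.64829954   0.         322.36880349]
 [  0.         371.64829954 233.30950247]
 [  0.           0.           1.        ]] [[-2.46456231e-04 -9.63139459e-01 -2.69002456e-01  6.76279906e-02]
 [ 9.99999019e-01  1.33541501e-04 -1.39431842e-03 -7.87057710e-04]
 [ 1.37884608e-03 -2.69002536e-01  9.63138482e-01  2.99657625e-02]
 [ 0.00000000e+00  0.00000000e+00  0.00000000e+00  1.00000000e+00]]
```

View pics/w1.png

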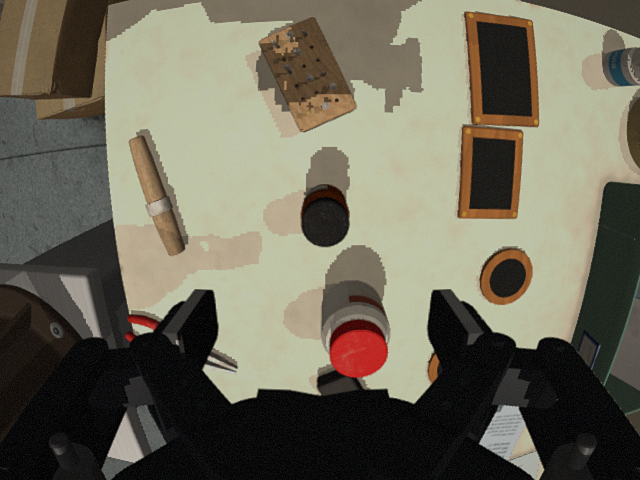

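The wrist view shows burr block at (308,75), bottle cap at (325,222), jar cap at (358,350), and the boards LO (503,70), SO (490,172) and SR (506,276). I'll measure these for a third opinion.

```bash
cat >> h.py <<'E'
def wplane(f,uv,z):
    K=f['mtx'];p=(np.asarray(uv,float)-K[:2,2])/K[0,0]; th=np.linalg.norm(p,axis=1)+1e-9
    d=np.c_[p*(np.sin(th)/th)[:,None],np.cos(th)]
    T=np.array(f['tool_from_camera']);R=np.array(f['s']['ee_rot']);o=np.array(f['s']['tcp_pos'])
    c=R@T[:3,3]+o; d=d@T[:3,:3].T@R.T
    return c+d*((z-c[2])/d[:,2])[:,None]
def wmeas(f,items):
    im=f['pixels'].astype(int);V=im.max(2)
    for k,(seed,z,kind) in items.items():
        m=(V<60) if kind=='dark' else (im[...,2]>1.8*im[...,1])&(V>90) if kind=='red' else ((im[...,2]-im[...,0]>25)&(V<190))
        m=cv2.morphologyEx(m.astype(np.uint8),cv2.MORPH_OPEN,np.ones((3,3)))
        if kind=='wood': m=cv2.morphologyEx(m,cv2.MORPH_CLOSE,np.ones((7,7)))
        m=comp(m,seed)
        if m is None: print(k,None);continue
        v,u=np.nonzero(m);P=wplane(f,np.c_[u,v],z);print(k,m.sum(),rect(P),np.round(P.mean(0)*1000,1))
E
python3 - <<'E'
from h import *
f=pickle.load(open('w1.pkl','rb'))
wmeas(f,dict(LO=((503,70),.006,'dark'),SO=((490,172),.006,'dark'),SR=((508,276),.006,'dark'),bot=((325,225),.076,'dark'),jar=((358,355),.088,'red'),burr=((330,90),.035,'wood')))
print(np.round(wplane(f,[[316,17],[262,50],[303,131],[355,104]],.035)*1000,1))
for p in ((325,225),(330,90)):print(f['pixels'][p[1],p[0]])
# burr in scene
g=pickle.load(open('scene.pkl','rb'));C=cloud(g)
P=C[155:200,205:249].reshape(-1,3);Q=P[(P[:,2]>.03)&(P[:,2]<.038)&(P[:,0]<.46)];print(len(Q),rect(Q))
E
```

```text
LO 4407 [588.3 372.4  54.5  89.6  93.2] [587.5 371.8   6. ]
SO 2890 [577.6 269.8  45.3  67.   90.7] [577.1 270.    6. ]
SR 1030 [609.4 163.1  42.2  42.3  46.6] [609.2 163.1   6. ]
bot 2304 [418.  243.7  33.1  44.   90. ] [417.8 243.1  76. ]
jar 2208 [444.8 134.4  45.5  45.8  89. ] [444.4 135.6  88. ]
burr 30329 [275.2 383.4 134.4 449.5 171.3] [321.6 379.5  35. ]
[[410.9 398.4  35. ]
 [367.7 371.2  35. ]
 [400.6 303.6  35. ]
 [441.9 325.6  35. ]]
[30 31 35]
[50 74 95]
368 [403.7 351.4  51.3  87.3 114.4]
```

Request:
carry_out --travel '[[0.3,1.7,-19],[0,0,-19],[0,0,-19],[0,0,-19],[0,0,-19],[0,0,-19],[0,0,-19],[0,0,-19],[0,0,-12],[0,0,-7],[0,0,0]]' --turn '[[0,0,0],[0,0,0],[0,0,0],[0,0,0],[0,0,0],[0,0,0],[0,0,0],[0,0,0],[0,0,0],[0,0,0],[0,0,0]]'

```text
t: 2.95
tcp_pos: [0.4169, 0.2392, 0.1932]
ee_rot: [[-0.006, 1.0, -0.001], [1.0, 0.006, -0.0], [-0.0, -0.001, -1.0]]
contact_force: [0.2, -0.2, -0.3]
finger_gap: 0.0852
grip_force: 0.0
```

Request:
carry_out --travel '[[0,0,0],[0,0,0],[0,0,0],[0,0,0],[0,0,0],[0,0,0],[0,0,0],[0,0,0],[0,0,0],[0,0,0]]' --turn '[[0,0,0],[0,0,0],[0,0,0],[0,0,0],[0,0,0],[0,0,0],[0,0,0],[0,0,0],[0,0,0],[0,0,0]]' --claw 1 --newtons 25

```text
t: 3.95
tcp_pos: [0.4174, 0.2391, 0.1943]
ee_rot: [[-0.005, 1.0, 0.001], [1.0, 0.005, 0.001], [0.001, 0.001, -1.0]]
contact_force: [-0.2, 0.9, 8.0]
finger_gap: 0.0375
grip_force: 24.8
```

Request:
carry_out --travel '[[0,0,5],[0,0,15],[0,0,15],[0,0,15],[8,-3,0],[16,-6,0],[16,-6,0],[16,-6,0],[16,-6,0],[16,-6,0],[16,-6,0],[16,-6,0],[16,-6,0],[16,-6,0],[16,-6,0],[16,-6,0],[8.4,-5,0],[0,0,0],[0,0,0]]' --turn '[[0,0,0],[0,0,0],[0,0,0],[0,0,0],[0,0,0],[0,0,0],[0,0,0],[0,0,0],[0,0,0],[0,0,0],[0,0,0],[0,0,0],[0,0,0],[0,0,0],[0,0,0],[0,0,0],[0,0,0],[0,0,0],[0,0,0]]'

```text
t: 5.85
tcp_pos: [0.6091, 0.1648, 0.2434]
ee_rot: [[-0.005, 1.0, -0.001], [1.0, 0.005, -0.0], [-0.0, -0.001, -1.0]]
contact_force: [-0.2, -0.5, -0.8]
finger_gap: 0.0379
grip_force: 25.5
```

Run:
```python
from plant import *
from h import *
s=state();print(s['t'],s['tcp_pos'],s['ee_rot'][:,1],s['contact_force'],s['finger_gap'])
fs={n:grab_frame(n) for n in('scene','side')}
o=[]
for n,f in fs.items():
    R,t=RT(f); p=f['mtx']@(R@np.array([.61,.164,.08])+t);u,v=(p[:2]/p[2]).astype(int)
    print(n,u,v);o.append(cv2.resize(f['pixels'][v-35:v+45,u-40:u+40],(400,400),interpolation=cv2.INTER_CUBIC))
cv2.imwrite('pics/b1.png',np.hstack(o))
```

```text
5.85 [0.60908423 0.16483744 0.24339851] [ 9.99988092e-01  4.78578549e-03 -9.54582039e-04] [-0.16194737 -0.51835531 -0.80334297] 0.037893752332960315
scene 343 175
side 279 158
```

View pics/b1.png

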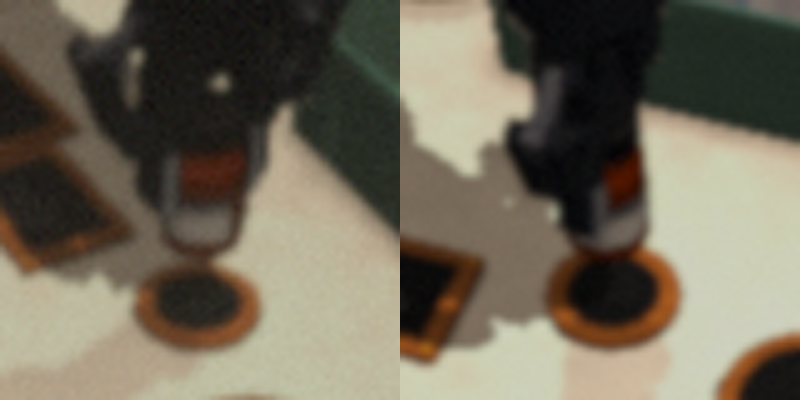

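The bottle is held upright above the small round board in both views. Now lower it.

Request:
carry_out --travel '[[0.7,0,-10],[0,0,-12],[0,0,-10],[0,0,-5],[0,0,-3],[0,0,-1],[0,0,-1],[0,0,0],[0,0,0]]' --turn '[[0,0,0],[0,0,0],[0,0,0],[0,0,0],[0,0,0],[0,0,0],[0,0,0],[0,0,0],[0,0,0]]'

```text
t: 6.85
tcp_pos: [0.6103, 0.1651, 0.202]
ee_rot: [[-0.005, 1.0, 0.001], [1.0, 0.005, 0.0], [0.0, 0.001, -1.0]]
contact_force: [0.2, -0.1, -1.1]
finger_gap: 0.038
grip_force: 25.5
```

Request:
carry_out --travel '[[0,0,-0.7],[0,0,-0.7],[0,0,0]]' --turn '[[0,0,0],[0,0,0],[0,0,0]]'

```text
t: 7.15
tcp_pos: [0.6102, 0.165, 0.2004]
ee_rot: [[-0.005, 1.0, 0.0], [1.0, 0.005, 0.0], [0.0, 0.0, -1.0]]
contact_force: [-0.1, -0.1, 1.5]
finger_gap: 0.0374
grip_force: 25.6
```

Request:
carry_out --travel '[[0,0,-0.3],[0,0,0],[0,0,0],[0,0,0],[0,0,0],[0,0,0],[0,0,0],[0,0,0]]' --turn '[[0,0,0],[0,0,0],[0,0,0],[0,0,0],[0,0,0],[0,0,0],[0,0,0],[0,0,0]]' --claw -1

```text
t: 7.95
tcp_pos: [0.6102, 0.165, 0.2]
ee_rot: [[-0.005, 1.0, -0.0], [1.0, 0.005, 0.0], [0.0, -0.0, -1.0]]
contact_force: [-0.3, -0.4, -0.2]
finger_gap: 0.0853
grip_force: 0.0
```

Request:
carry_out --travel '[[0,0,10],[0,0,20],[0,0,20],[0,0,20],[0,0,20],[0,0,20],[-12,0,10],[-18,-3,0],[-18,-3,0],[-18,-3,0],[-18,-3,0],[-18,-3,0],[-18,-3,0],[-18,-3,0],[-18,-4,0],[-18,-5,0],[-9,0,0],[0,0,0],[0,0,0]]' --turn '[[0,0,0],[0,0,0],[0,0,0],[0,0,0],[0,0,0],[0,0,0],[0,0,0],[0,0,0],[0,0,0],[0,0,0],[0,0,0],[0,0,0],[0,0,0],[0,0,0],[0,0,0],[0,0,0],[0,0,0],[0,0,0],[0,0,0]]'

```text
t: 9.85
tcp_pos: [0.4276, 0.1352, 0.3203]
ee_rot: [[-0.005, 1.0, 0.001], [1.0, 0.005, 0.0], [0.0, 0.001, -1.0]]
contact_force: [-0.2, 1.0, 1.0]
finger_gap: 0.0854
grip_force: 0.0
```

Run:
```python
from plant import *
from h import *
s=state();print(s['t'],s['tcp_pos'],s['ee_rot'][:,1],s['contact_force'])
f=grab_frame('wrist');f['s']=s;pickle.dump(f,open('w2.pkl','wb'));cv2.imwrite('pics/w2.png',f['pixels'])
for n in('scene','side'):
    g=grab_frame(n);C=cloud(g).reshape(-1,3)
    for nm,c,zz in(('bot',(.61,.163),(.07,.085)),('jar',(.444,.134),(.08,.1))):
        Q=C[(np.hypot(*(C[:,:2]-c).T)<.04)&(C[:,2]>zz[0])&(C[:,2]<zz[1])];print(n,nm,len(Q),rect(Q) if len(Q)>9 else '')
```

```text
9.85 [0.42762664 0.135247   0.32025793] [9.99985443e-01 5.30234688e-03 9.99648970e-04] [-0.2015822   1.02032833  1.00361077]
scene bot 154 [609.2 162.3  33.5  34.7  26.5]
scene jar 281 [444.2 133.3  45.1  46.5 142.1]
side bot 171 [608.8 163.   32.   36.    8.3]
side jar 372 [445.1 134.   43.8  48.9  16.2]
```

View pics/w2.png

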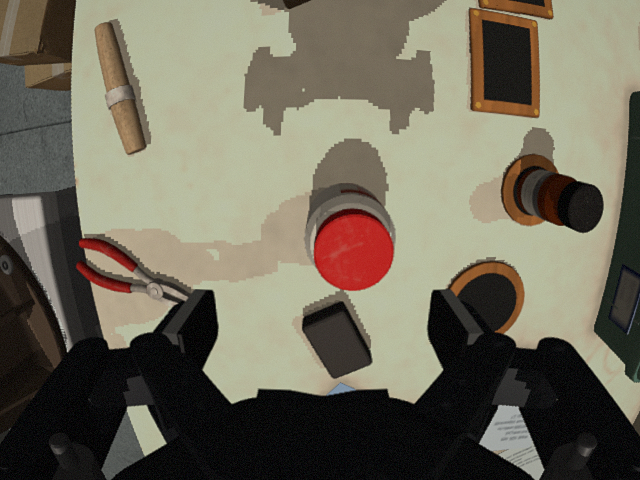

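The bottle stands centred on its board at (528,190), within about 1 mm. The jar's red cap is at (354,250).

Request:
carry_out --travel '[[9,-1,0],[8,-1,0],[0,0,-15],[0,0,-20],[0,0,-20],[0,0,-20],[0,0,-20],[0,0,-15],[0,0,-9],[0,0,0],[0,0,0]]' --turn '[[0,0,0],[0,0,0],[0,0,0],[0,0,0],[0,0,0],[0,0,0],[0,0,0],[0,0,0],[0,0,0],[0,0,0],[0,0,0]]'

```text
t: 11.1
tcp_pos: [0.4446, 0.133, 0.2012]
ee_rot: [[-0.005, 1.0, 0.0], [1.0, 0.005, 0.0], [0.0, 0.0, -1.0]]
contact_force: [0.2, 0.1, 0.1]
finger_gap: 0.0855
grip_force: 0.0
```

Request:
carry_out --travel '[[0,0,0],[0,0,0],[0,0,0],[0,0,0],[0,0,0],[0,0,0],[0,0,0],[0,0,0]]' --turn '[[0,0,0],[0,0,0],[0,0,0],[0,0,0],[0,0,0],[0,0,0],[0,0,0],[0,0,0]]' --claw 1 --newtons 25

```text
t: 11.9
tcp_pos: [0.4446, 0.1331, 0.2018]
ee_rot: [[-0.005, 1.0, 0.002], [1.0, 0.005, 0.0], [0.0, 0.002, -1.0]]
contact_force: [-0.5, -0.8, 7.7]
finger_gap: 0.0587
grip_force: 25.0
```

Request:
carry_out --travel '[[0,0,5],[0,0,15],[0,0,15],[0,0,5],[6,-4,0],[13,-8,0],[13,-8,0],[13,-8,0],[13,-8,0],[13,-8,0],[13,-8,0],[13,-8,0],[13,-8,0],[13,-7,0],[9.6,-1.8,0],[0,0,0],[0,0,0]]' --turn '[[0,0,0],[0,0,0],[0,0,0],[0,0,0],[0,0,0],[0,0,0],[0,0,0],[0,0,0],[0,0,0],[0,0,0],[0,0,0],[0,0,0],[0,0,0],[0,0,0],[0,0,0],[0,0,0],[0,0,0]]'

```text
t: 13.6
tcp_pos: [0.5765, 0.0564, 0.2408]
ee_rot: [[-0.005, 1.0, -0.001], [1.0, 0.005, 0.0], [0.0, -0.001, -1.0]]
contact_force: [-0.5, 0.0, -2.0]
finger_gap: 0.059
grip_force: 27.5
```

Request:
carry_out --travel '[[0.7,0,-10],[0,0,-12],[0,0,-5],[0,0,-3],[0,0,-1],[0,0,-1],[0,0,0],[0,0,0]]' --turn '[[0,0,0],[0,0,0],[0,0,0],[0,0,0],[0,0,0],[0,0,0],[0,0,0],[0,0,0]]'

```text
t: 14.4
tcp_pos: [0.5776, 0.0562, 0.2092]
ee_rot: [[-0.005, 1.0, 0.0], [1.0, 0.005, 0.0], [0.0, 0.0, -1.0]]
contact_force: [0.1, 0.5, 0.0]
finger_gap: 0.059
grip_force: 27.5
```

Request:
carry_out --travel '[[0,0,-0.7],[0,0,-0.5],[0,0,0]]' --turn '[[0,0,0],[0,0,0],[0,0,0]]'

```text
t: 14.7
tcp_pos: [0.5775, 0.0562, 0.2079]
ee_rot: [[-0.005, 1.0, 0.0], [1.0, 0.005, -0.0], [-0.0, 0.0, -1.0]]
contact_force: [0.4, -1.4, -0.0]
finger_gap: 0.0588
grip_force: 27.6
```

Request:
carry_out --travel '[[0,0,-0.5],[0,0,-0.5],[0,0,0]]' --turn '[[0,0,0],[0,0,0],[0,0,0]]'

```text
t: 15.0
tcp_pos: [0.5776, 0.0561, 0.2077]
ee_rot: [[-0.005, 1.0, 0.001], [1.0, 0.005, -0.0], [-0.0, 0.001, -1.0]]
contact_force: [-2.7, -1.2, 18.9]
finger_gap: 0.0587
grip_force: 29.2
```

Request:
carry_out --travel '[[0,0,0],[0,0,0],[0,0,0],[0,0,0],[0,0,0],[0,0,0],[0,0,0]]' --turn '[[0,0,0],[0,0,0],[0,0,0],[0,0,0],[0,0,0],[0,0,0],[0,0,0]]' --claw -1

```text
t: 15.7
tcp_pos: [0.5775, 0.0562, 0.2067]
ee_rot: [[-0.005, 1.0, -0.0], [1.0, 0.005, 0.0], [0.0, -0.0, -1.0]]
contact_force: [-0.4, 0.4, -0.2]
finger_gap: 0.0852
grip_force: 0.0
```

Request:
carry_out --travel '[[0,0,10],[0,0,20],[0,0,20],[0,0,20],[0,0,20],[-10,16,15],[-12,20,5],[-12,20,0],[-12,20,0],[-12,20,0],[-12,20,0],[-12,20,0],[-12,20,0],[-12,20,0],[-12,20,0],[-12,20,0],[-12,20,0],[-12,20,0],[-12,20,0],[-7,19,0]]' --turn '[[0,0,0],[0,0,0],[0,0,0],[0,0,0],[0,0,0],[0,0,2],[0,0,2],[0,0,2],[0,0,2],[0,0,2],[0,0,2],[0,0,2],[0,0,2],[0,0,2],[0,0,2],[0,0,2],[0,0,2],[0,0,0],[0,0,0],[0,0,0]]'

```text
t: 17.7
tcp_pos: [0.4026, 0.3522, 0.3172]
ee_rot: [[-0.413, 0.911, -0.001], [0.911, 0.413, -0.0], [0.0, -0.001, -1.0]]
contact_force: [0.2, 0.5, -0.3]
finger_gap: 0.0857
grip_force: 0.0
```

Request:
carry_out --travel '[[0,0,0],[0,0,0]]' --turn '[[0,0,0],[0,0,0]]'

```text
t: 17.9
tcp_pos: [0.4037, 0.3515, 0.3171]
ee_rot: [[-0.413, 0.911, -0.0], [0.911, 0.413, -0.0], [-0.0, -0.0, -1.0]]
contact_force: [-0.3, -0.7, -0.3]
finger_gap: 0.0854
grip_force: 0.0
```

Run:
```python
from plant import *
from h import *
s=state();print(s['t'],s['tcp_pos'],s['ee_rot'][:,1],s['contact_force'])
f=grab_frame('wrist');f['s']=s;pickle.dump(f,open('w3.pkl','wb'));cv2.imwrite('pics/w3.png',f['pixels'])
for n in('scene','side'):
    g=grab_frame(n);C=cloud(g).reshape(-1,3)
    for nm,c,zz in(('jar',(.577,.057),(.08,.105)),):
        Q=C[(np.hypot(*(C[:,:2]-c).T)<.05)&(C[:,2]>zz[0])&(C[:,2]<zz[1])];print(n,nm,len(Q),rect(Q) if len(Q)>9 else '')
```

```text
17.9 [0.40368647 0.35148195 0.31707798] [ 9.10558658e-01  4.13379853e-01 -1.63679941e-04] [-0.27205644 -0.74295531 -0.31875484]
scene jar 339 [576.6  56.2  46.3  47.5  32.2]
side jar 371 [575.9  58.6  47.7  47.9 143.5]
```

View pics/w3.png

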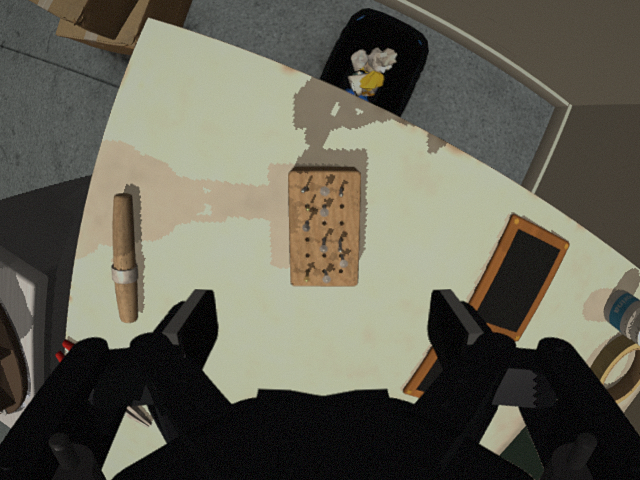

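The jar is within about 1 mm. The burr block's corners here are about (289,168), (361,168), (358,287) and (290,285), aligned with the fingers.

Run:
```python
from h import *
f=pickle.load(open('w3.pkl','rb'))
P=wplane(f,[[290,169],[360,168],[358,286],[290,285]],.035)*1000
print(P[:,:2].round(1),P.mean(0),rect(P/1000))
P=wplane(f,[[515,230],[568,252],[519,333],[470,309]],.006);print(rect(P))
```

```text
[[364.6 381.1]
 [407.7 401.4]
 [444.2 322.9]
 [398.  302.8]] [403.65285206 352.06074157  35.        ] [403.9 352.6  50.3  86.6 113.5]
[589.8 375.1  67.7  91.4  89.1]
```

Request:
carry_out --travel '[[0.4,0.2,-12],[0,0,-20],[0,0,-20],[0,0,-20],[0,0,-20],[0,0,-20],[0,0,-12],[0,0,-8],[0,0,-5],[0,0,-2],[0,0,0]]' --turn '[[0,0,0],[0,0,0],[0,0,0],[0,0,0],[0,0,0],[0,0,0],[0,0,0],[0,0,0],[0,0,0],[0,0,0],[0,0,0]]'

```text
t: 19.15
tcp_pos: [0.405, 0.3515, 0.178]
ee_rot: [[-0.411, 0.911, 0.0], [0.911, 0.411, 0.0], [0.0, 0.0, -1.0]]
contact_force: [-0.6, -0.2, -0.5]
finger_gap: 0.0855
grip_force: 0.0
```

Request:
carry_out --travel '[[0,0,0],[0,0,0],[0,0,0],[0,0,0],[0,0,0],[0,0,0],[0,0,0],[0,0,0],[0,0,0]]' --turn '[[0,0,0],[0,0,0],[0,0,0],[0,0,0],[0,0,0],[0,0,0],[0,0,0],[0,0,0],[0,0,0]]' --claw 1 --newtons 40

```text
t: 20.05
tcp_pos: [0.4049, 0.3515, 0.1784]
ee_rot: [[-0.411, 0.911, 0.001], [0.911, 0.411, 0.0], [0.0, 0.001, -1.0]]
contact_force: [-1.2, 0.1, 7.7]
finger_gap: 0.0494
grip_force: 41.5
```

Request:
carry_out --travel '[[0,0,4],[0,0,12],[0,0,12],[8,1,2],[15,2,0],[15,2,0],[15,2,0],[15,2,0],[15,2,0],[15,2,0],[15,2,0],[15,2,0],[15,2,0],[15,1,0],[15,1,0],[10,1,0],[0,0,0],[0,0,0]]' --turn '[[0,0,0],[0,0,0],[0,0,0],[0,0,-1],[0,0,-2],[0,0,-2],[0,0,-2],[0,0,-2],[0,0,-2],[0,0,-2],[0,0,-2],[0,0,-2],[0,0,-2],[0,0,-2],[0,0,0],[0,0,0],[0,0,0],[0,0,0]]'

```text
t: 21.85
tcp_pos: [0.5878, 0.3731, 0.2074]
ee_rot: [[-0.057, 0.998, -0.001], [0.998, 0.057, -0.0], [-0.0, -0.001, -1.0]]
contact_force: [-0.3, -0.6, -2.0]
finger_gap: 0.0493
grip_force: 42.2
```

Run:
```python
from plant import *
import numpy as np
s=state();y=s['ee_rot'][:,1];print(s['t'],s['tcp_pos'],np.degrees(np.arctan2(y[1],y[0]))+90,s['contact_force'])
```

```text
21.85 [0.58779858 0.37313878 0.20737573] 93.25120962534909 [-0.2690289  -0.62940416 -2.03881602]
```

Request:
carry_out --travel '[[0.6,-1,-8],[0,0,-8],[0,0,-3],[0,0,-2],[0,0,0],[0,0,0]]' --turn '[[0,0,0],[0,0,0],[0,0,0],[0,0,0],[0,0,0],[0,0,0]]'

```text
t: 22.45
tcp_pos: [0.5885, 0.3725, 0.1869]
ee_rot: [[-0.058, 0.998, 0.0], [0.998, 0.058, 0.0], [0.0, 0.0, -1.0]]
contact_force: [0.7, 0.5, -1.3]
finger_gap: 0.0495
grip_force: 42.3
```

Request:
carry_out --travel '[[0,0,-0.6],[0,0,-0.6],[0,0,0]]' --turn '[[0,0,0],[0,0,0],[0,0,0]]'

```text
t: 22.75
tcp_pos: [0.5885, 0.3724, 0.1857]
ee_rot: [[-0.058, 0.998, 0.0], [0.998, 0.058, 0.0], [0.0, 0.0, -1.0]]
contact_force: [0.1, 0.1, -2.2]
finger_gap: 0.0494
grip_force: 42.3
```

Request:
carry_out --travel '[[0,0,-0.6],[0,0,-0.5],[0,0,0]]' --turn '[[0,0,0],[0,0,0],[0,0,0]]'

```text
t: 23.05
tcp_pos: [0.5885, 0.3724, 0.1844]
ee_rot: [[-0.057, 0.998, -0.0], [0.998, 0.057, -0.0], [-0.0, -0.0, -1.0]]
contact_force: [-0.0, 0.3, -1.8]
finger_gap: 0.0494
grip_force: 42.4
```

Request:
carry_out --travel '[[0,0,-0.4],[0,0,-0.4],[0,0,0]]' --turn '[[0,0,0],[0,0,0],[0,0,0]]'

```text
t: 23.35
tcp_pos: [0.5885, 0.3724, 0.1844]
ee_rot: [[-0.057, 0.998, 0.0], [0.998, 0.057, 0.0], [0.0, 0.0, -1.0]]
contact_force: [-3.0, -2.5, 8.6]
finger_gap: 0.0495
grip_force: 43.6
```

Request:
carry_out --travel '[[0,0,0],[0,0,0],[0,0,0],[0,0,0],[0,0,0],[0,0,0],[0,0,0]]' --turn '[[0,0,0],[0,0,0],[0,0,0],[0,0,0],[0,0,0],[0,0,0],[0,0,0]]' --claw -1

```text
t: 24.05
tcp_pos: [0.5885, 0.3724, 0.1837]
ee_rot: [[-0.057, 0.998, -0.0], [0.998, 0.057, -0.0], [-0.0, -0.0, -1.0]]
contact_force: [0.1, 0.1, -0.9]
finger_gap: 0.0855
grip_force: 0.0
```

Request:
carry_out --travel '[[0,0,10],[0,0,20],[0,0,20],[0,0,20],[0,0,20],[-5,-11,20],[-9,-21,10],[-9,-21,0],[-9,-21,0],[-9,-21,0],[-9,-21,0],[-9,-21,0],[-9,-21,0],[-9,-21,0],[-9,-21,0],[-9,-21,0],[-9,-21,0],[-9,-21,0],[-9,-21,0],[-9,-21,0]]' --turn '[[0,0,0],[0,0,0],[0,0,0],[0,0,0],[0,0,0],[0,0,1],[0,0,2],[0,0,2],[0,0,2],[0,0,2],[0,0,2],[0,0,2],[0,0,2],[0,0,2],[0,0,2],[0,0,2],[0,0,2],[0,0,0],[0,0,0],[0,0,0]]'

```text
t: 26.05
tcp_pos: [0.4571, 0.0667, 0.3044]
ee_rot: [[-0.443, 0.896, 0.001], [0.896, 0.443, 0.0], [-0.0, 0.001, -1.0]]
contact_force: [0.4, -0.1, -0.5]
finger_gap: 0.0854
grip_force: 0.0
```

Request:
carry_out --travel '[[-9,-21,0],[-8,-17,0],[0,0,0],[0,0,0]]' --turn '[[0,0,2],[0,0,0],[0,0,0],[0,0,0]]'

```text
t: 26.45
tcp_pos: [0.4407, 0.0293, 0.3043]
ee_rot: [[-0.473, 0.881, 0.001], [0.881, 0.473, 0.0], [-0.0, 0.001, -1.0]]
contact_force: [1.0, 0.8, -0.1]
finger_gap: 0.0851
grip_force: 0.0
```

Run:
```python
from plant import *
from h import *
s=state();y=s['ee_rot'][:,1];print(s['t'],s['tcp_pos'],np.degrees(np.arctan2(y[1],y[0]))+90,s['contact_force'])
f=grab_frame('wrist');f['s']=s;pickle.dump(f,open('w4.pkl','wb'));cv2.imwrite('pics/w4.png',f['pixels'])
g=grab_frame('side');cv2.imwrite('pics/s4.png',g['pixels'])
for n in('scene','side'):
    g=grab_frame(n);C=cloud(g).reshape(-1,3)
    Q=C[(np.hypot(*(C[:,:2]-(.5885,.3725)).T)<.06)&(C[:,2]>.036)&(C[:,2]<.046)];print(n,'burr',len(Q),rect(Q))
    Q=C[(np.hypot(*(C[:,:2]-(.44,.029)).T)<.05)&(C[:,2]>.017)&(C[:,2]<.028)];print(n,'ch',len(Q),rect(Q) if len(Q)>9 else'')
```

```text
26.45 [0.44072961 0.0292813  0.30431346] 118.22660626600502 [ 0.98879939  0.8014579  -0.14583642]
scene burr 0 [ 0.  0.  0.  0. 90.]
scene ch 433 [440.7  28.2  42.4  61.5 117.2]
side burr 576 [587.4 372.4  54.5  87.3  94.5]
side ch 498 [440.9  29.5  42.7  62.5 118.3]
```

View pics/w4.png

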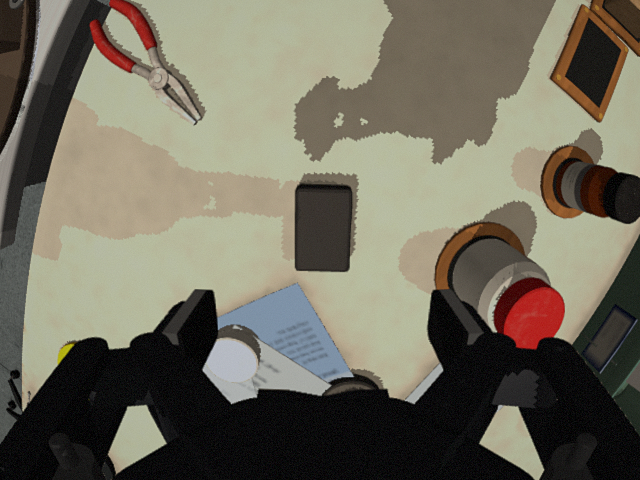

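View pics/s4.png

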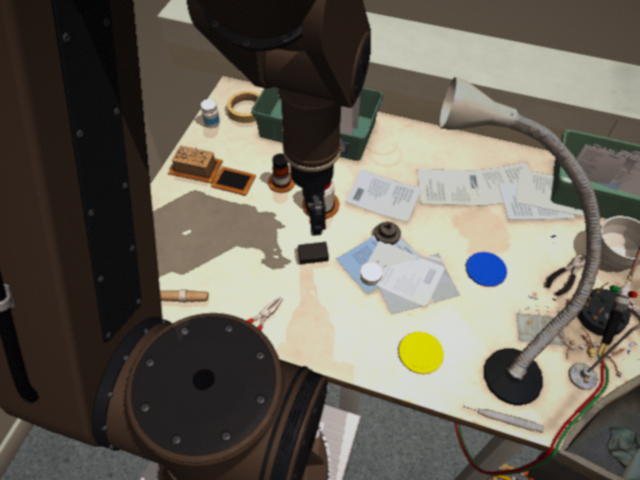

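The burr block sits on the large oblong board (side view (195,162)). The charcoal block is at (323,228) in the wrist view, aligned with the fingers. The bystanders have not moved.

Request:
carry_out --travel '[[0,0,-12],[0,0,-20],[0,0,-20],[0,0,-20],[0,0,-20],[0,0,-15],[0,0,-10],[0,0,-6],[0,0,-4],[0,0,-1],[0,0,0]]' --turn '[[0,0,0],[0,0,0],[0,0,0],[0,0,0],[0,0,0],[0,0,0],[0,0,0],[0,0,0],[0,0,0],[0,0,0],[0,0,0]]'

```text
t: 27.75
tcp_pos: [0.4406, 0.0294, 0.176]
ee_rot: [[-0.474, 0.88, 0.0], [0.88, 0.474, -0.0], [-0.0, 0.0, -1.0]]
contact_force: [-1.2, 0.5, 0.0]
finger_gap: 0.0854
grip_force: 0.0
```

Request:
carry_out --travel '[[0,0,0],[0,0,0],[0,0,0],[0,0,0],[0,0,0],[0,0,0],[0,0,0],[0,0,0],[0,0,0],[0,0,0]]' --turn '[[0,0,0],[0,0,0],[0,0,0],[0,0,0],[0,0,0],[0,0,0],[0,0,0],[0,0,0],[0,0,0],[0,0,0]]' --claw 1 --newtons 25

```text
t: 28.75
tcp_pos: [0.4406, 0.0294, 0.176]
ee_rot: [[-0.474, 0.881, 0.001], [0.881, 0.474, 0.0], [-0.0, 0.001, -1.0]]
contact_force: [-0.4, -0.2, 7.7]
finger_gap: 0.0402
grip_force: 24.3
```

Request:
carry_out --travel '[[0,0,4],[0,0,15],[0,0,15],[0,0,16],[10.5,18.5,0],[10.5,18.5,0],[10.5,18.5,0],[10.5,18.5,0],[10.5,18.5,0],[10.5,18.5,0],[10.5,18.5,0],[10.5,18.5,0],[10.5,18.5,0],[10.5,18.5,0],[10.5,18.5,0],[10.5,18.5,0],[10.5,18.5,0],[1,0,0],[0,0,0],[0,0,0]]' --turn '[[0,0,0],[0,0,0],[0,0,0],[0,0,0],[0,0,-2.1],[0,0,-2.1],[0,0,-2.1],[0,0,-2.1],[0,0,-2.1],[0,0,-2.1],[0,0,-2.1],[0,0,-2.1],[0,0,-2.1],[0,0,-2.1],[0,0,-2.1],[0,0,-2.1],[0,0,-2.1],[0,0,0],[0,0,0],[0,0,0]]'

```text
t: 30.75
tcp_pos: [0.5774, 0.2693, 0.2256]
ee_rot: [[-0.018, 1.0, -0.001], [1.0, 0.018, -0.0], [-0.0, -0.001, -1.0]]
contact_force: [-0.2, 0.5, -0.7]
finger_gap: 0.0403
grip_force: 25.8
```

Run:
```python
from plant import *
import numpy as np
s=state();y=s['ee_rot'][:,1];print(s['t'],s['tcp_pos'],np.degrees(np.arctan2(y[1],y[0]))+90,s['contact_force'],s['finger_gap'])
```

```text
30.75 [0.5774319  0.26926418 0.22559398] 91.01278577502048 [-0.18918011  0.48319153 -0.7290582 ] 0.04032633085303516
```

Request:
carry_out --travel '[[0.5,1.2,-10],[0,0,-14],[0,0,-10],[0,0,-4],[0,0,-2],[0,0,-1],[0,0,0],[0,0,0]]' --turn '[[0,0,-0.3],[0,0,0],[0,0,0],[0,0,0],[0,0,0],[0,0,0],[0,0,0],[0,0,0]]'

```text
t: 31.55
tcp_pos: [0.5786, 0.2712, 0.185]
ee_rot: [[-0.012, 1.0, 0.001], [1.0, 0.012, 0.0], [0.0, 0.001, -1.0]]
contact_force: [-0.1, 0.6, 0.8]
finger_gap: 0.0401
grip_force: 25.8
```

Request:
carry_out --travel '[[0,0,-0.6],[0,0,-0.6],[0,0,0]]' --turn '[[0,0,0],[0,0,0],[0,0,0]]'

```text
t: 31.85
tcp_pos: [0.5785, 0.2711, 0.1835]
ee_rot: [[-0.012, 1.0, 0.0], [1.0, 0.012, 0.0], [0.0, 0.0, -1.0]]
contact_force: [0.1, 0.8, -0.4]
finger_gap: 0.0398
grip_force: 25.8
```

Request:
carry_out --travel '[[0,0,-0.5],[0,0,-0.4],[0,0,0]]' --turn '[[0,0,0],[0,0,0],[0,0,0]]'

```text
t: 32.15
tcp_pos: [0.5785, 0.2711, 0.1825]
ee_rot: [[-0.012, 1.0, -0.0], [1.0, 0.012, -0.0], [-0.0, -0.0, -1.0]]
contact_force: [0.1, -0.1, -0.9]
finger_gap: 0.0399
grip_force: 25.8
```

Request:
carry_out --travel '[[-0.4,-0.5,-0.5],[0,0,-0.5],[0,0,0]]' --turn '[[0,0,0],[0,0,0],[0,0,0]]'

```text
t: 32.45
tcp_pos: [0.5781, 0.2706, 0.1821]
ee_rot: [[-0.012, 1.0, 0.0], [1.0, 0.012, 0.0], [0.0, 0.0, -1.0]]
contact_force: [-2.4, -0.9, 8.8]
finger_gap: 0.0401
grip_force: 26.6
```

Contact made. Release, lift clear and check all four.

Request:
carry_out --travel '[[0,0,0],[0,0,0],[0,0,0],[0,0,0],[0,0,0],[0,0,0],[0,0,0]]' --turn '[[0,0,0],[0,0,0],[0,0,0],[0,0,0],[0,0,0],[0,0,0],[0,0,0]]' --claw -1

```text
t: 33.15
tcp_pos: [0.5781, 0.2706, 0.1816]
ee_rot: [[-0.012, 1.0, -0.0], [1.0, 0.012, 0.0], [0.0, -0.0, -1.0]]
contact_force: [-0.1, -0.4, -0.4]
finger_gap: 0.0849
grip_force: 0.0
```

Request:
carry_out --travel '[[0,0,10],[0,0,20],[0,0,20],[0,0,20],[0,0,20],[0,0,20],[-10,-3,20],[-20,-6,20],[-20,-6,10],[-20,-6,0],[-20,-6,0],[-20,-6,0],[-20,-6,0],[-20,-6,0],[-10,-3,0],[0,0,0],[0,0,0]]' --turn '[[0,0,0],[0,0,0],[0,0,0],[0,0,0],[0,0,0],[0,0,0],[0,0,0],[0,0,0],[0,0,0],[0,0,0],[0,0,0],[0,0,0],[0,0,0],[0,0,0],[0,0,0],[0,0,0],[0,0,0]]'

```text
t: 34.85
tcp_pos: [0.4189, 0.2229, 0.3421]
ee_rot: [[-0.012, 1.0, 0.001], [1.0, 0.012, 0.001], [0.001, 0.001, -1.0]]
contact_force: [0.4, -0.0, -0.7]
finger_gap: 0.085
grip_force: 0.0
```

Run:
```python
from plant import *
from h import *
s=state();print(s['t'],s['tcp_pos'],s['contact_force'])
f=grab_frame('wrist');f['s']=s;pickle.dump(f,open('w5.pkl','wb'));cv2.imwrite('pics/w5.png',f['pixels'])
for n in('scene','side'):
    g=grab_frame(n);C=cloud(g).reshape(-1,3)
    if n=='side':cv2.imwrite('pics/s5.png',cv2.resize(g['pixels'][110:290,130:400],None,fx=2.9,fy=2.9,interpolation=cv2.INTER_CUBIC))
    for k,c,r,zz in(('burr',(.5885,.3725),.06,(.036,.046)),('ch',(.578,.27),.045,(.024,.035)),('bot',(.61,.163),.04,(.075,.09)),('jar',(.577,.057),.04,(.088,.105)),('pot',(.4255,-.101),.04,(.024,.04))):
        Q=C[(np.hypot(*(C[:,:2]-c).T)<r)&(C[:,2]>zz[0])&(C[:,2]<zz[1])];print(n,k,len(Q),rect(Q) if len(Q)>9 else'')
```

```text
34.85 [0.41887855 0.22291421 0.34213694] [ 0.38496722 -0.00280775 -0.67558763]
scene burr 332 [586.8 371.   51.3  88.4  93. ]
scene ch 242 [576.8 269.   41.2  65.   89.7]
scene bot 130 [609.3 163.4  30.6  37.   60.8]
scene jar 271 [577.3  57.2  45.9  46.3  11.6]
scene pot 380 [ 425.8 -101.4   42.5   46.3   61.8]
side burr 159 [582.1 395.1  42.5  43.7   1.8]
side ch 353 [577.2 269.2  42.4  62.8  88.9]
side bot 168 [609.  164.2  33.   36.6  35.7]
side jar 317 [578.2  57.8  44.7  51.5  18.9]
side pot 367 [ 424.6 -100.7   44.8   45.6   18.7]
```

View pics/w5.png

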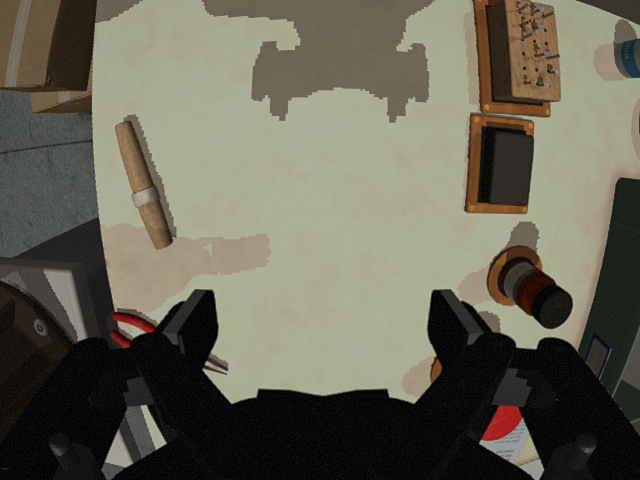

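View pics/s5.png

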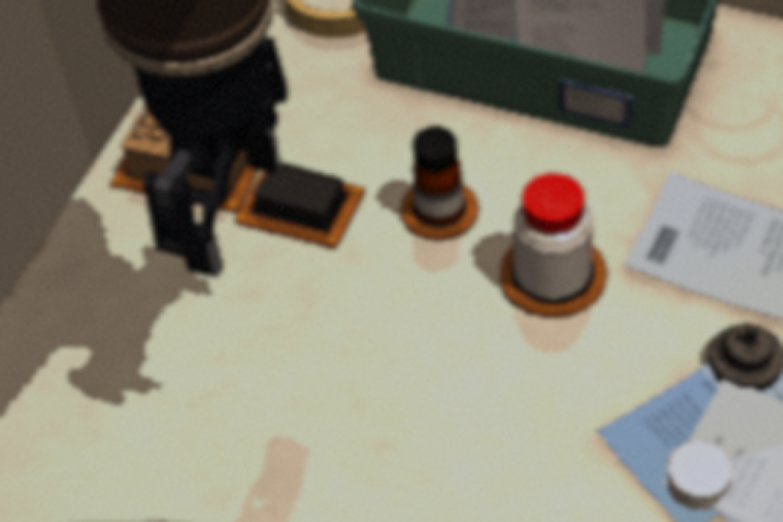

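All four items stand upright on their boards, within about 1.5 mm and 2°, and the pot and weight have not moved. Handing in.

```bash
python3 -c "
from plant import *
print(hand_in())"
```

```text
the job is handed in; nothing more can be done
None
```

The bottle, jar, burr block and charcoal block are each upright on their matching board, measured within about 1.5 mm and 2° of their inlays. The pot and weight were left alone, and I handed the job in at about 35 s on the robot's clock, with no verdict returned.

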